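# Unpin the setting carrier and put it on the inspection rest

## Robot

A 6-joint arm with a two-finger parallel gripper is mounted at the origin on the work surface. World frame = base frame: x ahead of the robot, y to its left, z up, the work surface at z = 0. Lengths are in mm, angles in degrees, forces in N, time in s.
With the tool pointing down it reaches from about 300 to 850 mm from the base axis. Payload 4.2 kg.
Tool frame: the origin (TCP) lies at the very end of the fingers, on their centre line; the grasp point (between the pads) lies 19 mm behind it; z points along the fingers, y is the line along which they close (so a half turn about z gives the same grasp; the last joint's range is limited). The gripper opens to 91 mm and grips with 3 to 60 N. Pads are 32 mm wide; open, the fingers measure 118 mm over their backs; the gripper's body (76 mm by 178 mm) begins 60 mm behind the grasp point.
Start: joints at [63.598, 18.312, 89.639, -0, 72.044, -1.146], TCP at [245.336, 520.052, 213.976] pointing down, gripper open.
Joint ranges: [-177.97, 177.97], [-48.28, 115.42], [12.27, 149.76], [-77.06, 257.06], [2.81, 150.46], [-146.56, 146.56]. Speed limits (degrees/s): [147.25, 147.25, 180, 180, 180, 180].

## Interface

Orientations are given as [roll, pitch, yaw] about the fixed x, y, z axes, in that order (R = Rz(yaw) Ry(pitch) Rx(roll)).
In Python, from workcell import * gives the robot as it stands.
- The arm moves only by the tool move_arm, never from a script. Its argument "motion" is a list of rows, each a list of 3 entries, a list of its own where there are three numbers: the finger opening in mm, from 0 to 91.2, then the shift along the world's x, y, z in units of 25 mm (1.0 is 25 mm), then the turn, a rotation vector about the world's x, y, z in units of 4 degrees (1.0 is 4 degrees). In form: [[grip, [x, y, z], [ax, ay, az]], ...]. A call has 1 to 20 rows; each row shifts and turns the commanded pose from where the row before left it; what a row does not reach is not made up. A row lasts 1/12 s, in which the tool goes at most 41.7 mm and 7.16 degrees, less where a joint would pass 70% of its speed; a pose out of reach is approached as far as the arm can. A call with a number of a shift or a turn outside -1 to 1 is refused whole. A call with a gripper value outside its range is refused whole. The fingers move at their own pace and stop on an object; "grip_force" is the grip in N (left out, the last holds). Time passes only in rows, so rows that do not move let the fingers close. It gives the time, the measured TCP pose, the force, the opening and the grip force at its end, in the units of the state.
- state(): the state, without advancing time (a new reading comes with each control period).
- grab_frame(name): name is "scene" or "top" or "wrist"; returns the picture (480x640x3 uint8, blue, green, red); there is no depth.
- camera_info(name): a dict with "fx", "fy", "cx", "cy" (pixels), "k1" (the pictures are not rectified: a ray, as slopes to the right and down, at radius r is drawn at 1 + k1 r^2 times it, then the intrinsics apply), "rvec" (rotation vector, rad) and "tvec" (3), from world to camera coordinates, as OpenCV has them. Camera axes: x right, y down, z forward; pixel columns grow to the right and rows downward; lengths in mm; the calibration is good to about 2 mm. A picture is of the moment at which its call begins: read the wrist's pose just before it. camera_info takes no time and is no camera call; for the wrist camera it gives the pose at the moment of the call.
- job_done(): hands the job in; it is judged then, once.
The state is a dict: "time_s": time; "qpos": joint angles; "qvel": joint speeds; "effort": joint torques, N m; "ee_pos": TCP position; "ee_rot": TCP orientation; "force": force on the tool from outside, world axes, zero at the start; "torque": the same for the moment, N m; "gripper_width": finger opening in mm; "gripper_force": force on a finger pad.
Only numpy, scipy, OpenCV 4.12 (cv2) and the standard library are available. Lean on these libraries where they do the work, as an engineer would, in place of code of your own. Each camera call takes 0.05 s, during which the arm holds its last target. There are 200 camera calls.

## Task

The pendant is set: pull the spring plunger of the sloping setting stand out by its T-handle and twist it a quarter turn so that it stays latched open, then draw the carrier with the brass cup up the slope out from under the bridge, lift it off and set it down (do not drop it) flat on the sloping wooden inspection rest, centred, with the end of its tongue down at the brass lip. Leave the plunger latched open for the next carrier, and do not disturb the other things on the bench.

Things in the scene. Friction and masses are not known exactly. Their poses are not given: they have to be found in the camera images.
- thandle: Black T-handle of the index plunger, at the low end of the setting stand: a bar 42 mm long (its x), 12 mm thick (its y), 14 mm high (its z); origin: the bar's centre. z points out along the plunger's axis, square to the bed (28 degrees from vertical, leaning down the slope). At the start the bar lies in line with the slope. Pull it along +z, turn it about z.
- barrel_top (a point): Top of the plunger's fixed steel barrel, on its axis: 18 mm across, 18 mm high, standing on the bridge; at the start 19 mm below the bar's centre, with a bare 7 mm stem between. A cross-pin in the stem, parallel to the bar, lies in the barrel's slot. Out 11 to 14 mm it is clear and the handle turns, up to 1.75 rad either way; turned over 0.6 rad and let go, the pin rests on the rim and holds.
- plunger (a joint): How far the plunger is pulled out, in m: 0 = home, its 8 mm pin through the hole in the carrier's tongue; 0.0085 or more = pin clear of the tongue; 0.010 = latched open on the barrel's rim (a quarter turn); 0.014 = end of travel. Unless latched it springs home; the spring pulls back with about 6 N at home and 13 N at the end of travel.
- bed: Sloping dark steel bed of the setting stand, 155 x 90 mm, 28 degrees, fixed on a base of 190 x 112 mm. Origin: on its surface, under the middle of the carrier's plate when home. x points up the slope (roughly to the robot's left), y across it, z square out of the surface. Bare from x = -40 to +75 mm, no side guides there; plunger's axis at x = -52 mm.
- bridge_top (a point): Middle of the top of the steel bridge that carries the plunger's barrel, 22 mm above the bed, at x = -52 mm of bed. The bridge is 60 mm wide (y) and 24 mm long (x = -64 to -40 mm); the carrier's tongue lies under it with 2 mm to spare above and at each side, its end at a stop.
- carrier_cup (a point): Middle of the round brass cup of the carrier (loose, about 0.3 kg), 20 mm above the carrier's underside. Cup 44 mm across, from 8 to 32 mm above the underside; a pendant on it reaches 41 mm. It stands in the middle of an aluminium plate 75 (x) x 64 (y) x 8 mm. Axes: x away from the tongue, z square to the plate; at the start parallel to those of bed.
- tongue_end (a point): Middle of the end of the carrier's tongue, on the underside. The tongue, 30 mm wide, 27.5 mm long, 8 mm thick, sticks out from the plate's -x edge; this point is 65 mm in -x from the cup's axis; the pin's hole, 10 mm, is 52 mm from it. Drawn 26 mm or more up the slope (+x of the bed) the tongue is clear of the bridge. Unpinned, its weight keeps the carrier home.
- rest_top: Sloping face of the wooden inspection rest (a wedge), 125 mm long, 70 mm wide, 24 degrees, fixed; high end 81 mm above the bench. Origin: on the face, middle of its width, at the inner side of the brass lip along its low end (the end to the robot's right). x points up the slope, y across, z square out of the face. The lip stands 6 mm above the face.
- seat (a point): Where carrier_cup is when the carrier lies on the rest, in the middle, tongue end touching the lip: 65 mm up the slope from the lip and 20 mm above the face; same axes as rest_top.
- burner: Bystander, leave alone: small brass burner bottle, 38 mm across, 66 mm high; origin at the centre of its underside.
- bench_block: Bystander, leave alone: round steel bench block, 58 mm across, 18 mm high; origin at the centre of its underside.
- stake: Bystander, leave alone: brass stake, round foot 68 mm across, crossbar 72 mm long on top, 83 mm high; origin at the centre of its underside.
- graver: Bystander, leave alone: graver with a wooden mushroom handle, lying, 135 mm long, 26 mm high; origin on the bench about its middle.
- loupe: Bystander, leave alone: black loupe, 42 mm across, 34 mm high; origin at the centre of its underside.
Things that resemble listed ones, but are neither listed nor needed, are in the scene too. Of the things that look like the part that bears carrier_cup, the largest one is meant.

How it is judged (in metres and radians):
On the way:
1. the plunger stays latched open with the fingers off the T-handle, the carrier still under the bridge (value of joint plunger above 0.0085 m and contact force between the fingers and thandle below 0.1 N and x of carrier_cup in the frame of bed below 0.02 m and z of carrier_cup in the frame of bed below 0.03 m), for 0.2 s.
At the end, for the whole second after the job is handed in: The plunger is latched open (out 8.5 mm or more), and the carrier lies at rest and flat on the rest's sloping face (within 3.4 degrees), its tongue end within 12 mm of the brass lip, within 15 mm of the middle and 11 degrees of square (value of joint plunger above 0.0085 m and x of carrier_cup in the frame of rest_top between 0.062 and 0.077 m and y of carrier_cup in the frame of rest_top between -0.015 and 0.015 m and z of carrier_cup in the frame of rest_top between 0.017 and 0.0225 m and angle between the z axis of carrier_cup and the z axis of rest_top, either way round below 0.06 rad and angle between the x axis of carrier_cup and the x axis of rest_top, either way round below 0.2 rad and linear speed of carrier below 0.01 m/s); the robot touches nothing.
It fails at once if the carrier is dropped or thrown (free of the fingers and faster than 0.5 m/s) (contact force between the fingers and carrier below 0.1 N and linear speed of carrier above 0.5 m/s).
It fails at once if a bystander is moved by more than 30 mm (distance of any of burner, bench_block, stake, graver, loupe from where it was at the start of the episode above 0.03 m).
It also fails if it takes over 54 s, if anything falls off the work surface, if the arm or the gripper's body presses on something with over 40 N, if the wrist force passes 120 N, or if a joint passes its speed limit or range.

## Working session

There is one attempt and no reset: what is moved stays moved. The work goes in short steps, Python scripts to look and compute and a tool call to move; the robot and the scene stay as the last step left them, time stands still between calls to the robot, and variables do not carry over. Pictures are saved under pics/ and viewed, at most 10 in all, crops included, and the job is handed in when it is done.

Besides the shell and the picture viewer there is one more tool, called as name(argument=value, ...) on one line, values as JSON. move_arm: Moves the arm, as the interface text tells. Shifts and turns lie within -1 to 1; 1 stands for 25 mm of shift or 4 degrees of turn. Its arguments: {"type":"object","properties":{"motion":{"type":"array","items":{"type":"array"}},"grip_force":{"type":"number"}},"required":["motion"]}

```bash
mkdir -p pics; ls; python3 - <<'E'
from workcell import *
import cv2
print(state())
for n in("scene","top"):
    print(n,camera_info(n)); cv2.imwrite(f"pics/{n}0.png",grab_frame(n))
E
```

```text
pics
{'time_s': 0.0, 'qpos': array([ 6.35974985e+01,  1.83510621e+01,  8.97070956e+01, -1.57175221e-03,
        7.20432797e+01, -1.14767652e+00]), 'qvel': array([-0.10069475, -0.04250809,  0.07702621, -0.01154802,  0.0365192 ,
       -0.12974672]), 'effort': array([-9.20671519e-04, -4.12463057e+01, -2.31965446e+01,  7.25851860e-02,
        4.58583457e-02, -1.26292921e-04]), 'ee_pos': array([245.11724409, 519.57328812, 213.12141239]), 'ee_rot': array([-1.79898553e+02, -5.37697505e-04,  1.54745660e+02]), 'force': array([-1.60310069,  0.32123385,  0.78815092]), 'torque': array([ 0.04262729, -0.04248391,  0.02352099]), 'gripper_force': 0.0, 'gripper_width': 91.17393606648488}
scene {'fx': 531.6632925710808, 'fy': 531.6632925710808, 'cx': 313.9436462637851, 'cy': 238.20015883051184, 'k1': -0.022094067021496272, 'rvec': array([ 0.73182687,  2.79867889, -0.78726576]), 'tvec': array([ 439.02893961, -222.46933198, 1376.41072628])}
top {'fx': 522.4684086629188, 'fy': 522.4684086629188, 'cx': 318.64242452848475, 'cy': 240.26225899999602, 'k1': -0.02854191458867218, 'rvec': array([ 2.12114878, -2.1647126 ,  0.204769  ]), 'tvec': array([  60.85934739,  583.83971909, 1162.45069474])}
```

View pics/scene0.png

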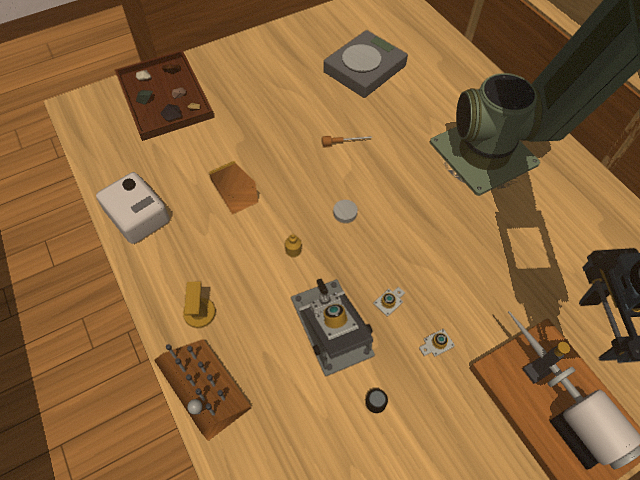

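View pics/top0.png

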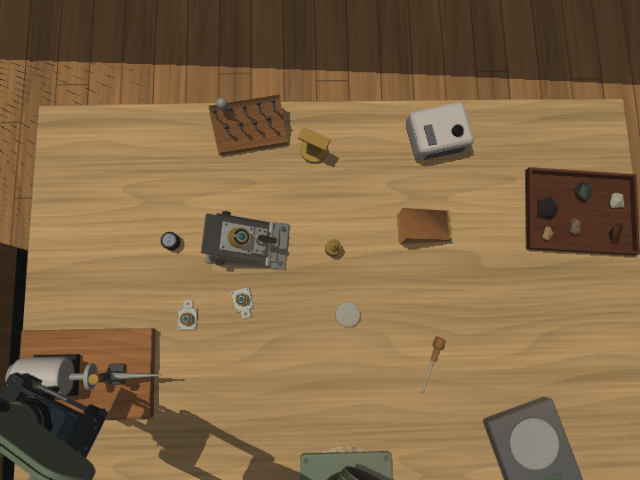

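The scene view shows the stand around (333,325) with the T-handle at (322,288), and the rest at (234,188). In the top view the stand is at (245,240), the handle at (268,240), the rest at (425,225) with its lip at (450,226), and the burner at (334,248) between the two.

```bash
cat > h.py <<'E'
import numpy as np, cv2
from scipy.spatial.transform import Rotation as R
def cam(ci): return R.from_rotvec(np.ravel(ci["rvec"])).as_matrix(), np.ravel(ci["tvec"]), np.array([[ci["fx"],0,ci["cx"]],[0,ci["fy"],ci["cy"]],[0,0,1]]), np.array([ci["k1"],0,0,0.])
def ray(ci,p):
    M,t,K,d=cam(ci); u=cv2.undistortPoints(np.array([[p]],float),K,d)[0,0]
    v=M.T@np.array([*u,1]); return -M.T@t, v/np.linalg.norm(v)
def onz(ci,p,z):
    o,v=ray(ci,p); return o+v*(z-o[2])/v[2]
def onplane(ci,p,q,n):
    o,v=ray(ci,p); return o+v*((q-o)@n)/(v@n)
def tri(c):  # list of (ci,p)
    A=np.zeros((3,3));b=np.zeros(3);rs=[ray(*x) for x in c]
    for o,v in rs:
        P=np.eye(3)-np.outer(v,v);A+=P;b+=P@o
    X=np.linalg.solve(A,b); return X,[np.linalg.norm((np.eye(3)-np.outer(v,v))@(X-o)) for o,v in rs]
def proj(ci,X):
    M,t,K,d=cam(ci); return cv2.projectPoints(np.atleast_2d(X).astype(float),cv2.Rodrigues(M)[0],t,K,d)[0][:,0]
E
python3 - <<'E'
from h import *
from workcell import *
T=camera_info("top");S=camera_info("scene");W=camera_info("wrist")
M,t,_,_=cam(W);print("wristcam",-M.T@t,M[2],M[0]);print(W["fx"],state()["ee_pos"])
print("handle",tri([(T,(268,240)),(S,(322,288))]))
print("cup",tri([(T,(239,236)),(S,(335,312))]))
print("rest z0",onz(T,(425,225),55),onz(S,(234,188),40),"lip",onz(T,(451,226),30))
print("burner",onz(T,(334,248),60))
a=cv2.imread("pics/top0.png")[195:285,190:310];b=cv2.imread("pics/top0.png")[190:260,385:465];c=cv2.imread("pics/scene0.png")[265:385,280:385]
d=cv2.imread("pics/scene0.png")[150:220,200:270]
f=lambda i:cv2.resize(i,(400,300),interpolation=cv2.INTER_CUBIC)
cv2.imwrite("pics/c.png",np.vstack([np.hstack([f(a),f(b)]),np.hstack([f(c),f(d)])]))
E
```

```text
wristcam [179.74315594 550.37391422 383.23874024] [ 0.2320355  -0.11081699 -0.96637421] [ 0.42630917  0.90457648 -0.00136964]
338.8899631320996 [245.12725279 519.61581074 213.20609868]
handle (array([581.06806012, 165.27408991,  78.77894031]), [np.float64(2.0011066530904387), np.float64(2.0011066530902193)])
cup (array([588.72198466, 228.84130908,  93.3026896 ]), [np.float64(2.1481066431988625), np.float64(2.1481066431989126)])
rest z0 [ 615.37431371 -199.55550913   55.        ] [ 620.73158159 -179.99358581   40.        ] lip [ 616.76733386 -267.62725757   30.        ]
burner [564.41458552  14.43074686  60.        ]
```

View pics/c.png

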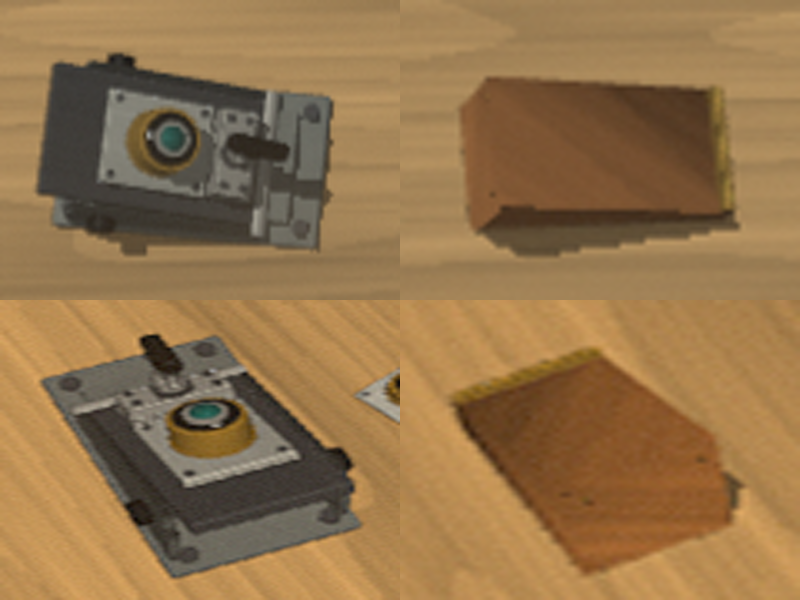

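```bash
cat >> h.py <<'E'
def frame(yaw,slope):  # columns x up slope, y across, z out
    return (R.from_euler("z",yaw,degrees=True)*R.from_euler("y",-slope,degrees=True)).as_matrix()
def tool_for(F): return np.column_stack([F[:,0],-F[:,1],-F[:,2]])
def plan(st,p,Rt,n):
    Rc=R.from_euler("xyz",st["ee_rot"],degrees=True).as_matrix()
    rv=np.degrees(R.from_matrix(Rt@Rc.T).as_rotvec()); d=np.array(p)-st["ee_pos"]
    print("shift mm",d.round(1),"rot deg",rv.round(2),"rows",n,"->",(d/25/n).round(3),(rv/4/n).round(3))
E
python3 - <<'E'
from h import *
from workcell import *
plan(state(),[579,150,157.5],tool_for(frame(83.2,28)),20)
E
```

```text
shift mm [ 333.9 -369.6  -55.7] rot deg [ 26.18  14.38 -70.06] rows 20 -> [ 0.668 -0.739 -0.111] [ 0.327  0.18  -0.876]
```

move_arm(motion=[[91,[0.67,-0.74,-0.11],[0.33,0.18,-0.88]],[91,[0.67,-0.74,-0.11],[0.33,0.18,-0.88]],[91,[0.67,-0.74,-0.11],[0.33,0.18,-0.88]],[91,[0.67,-0.74,-0.11],[0.33,0.18,-0.88]],[91,[0.67,-0.74,-0.11],[0.33,0.18,-0.88]],[91,[0.67,-0.74,-0.11],[0.33,0.18,-0.88]],[91,[0.67,-0.74,-0.11],[0.33,0.18,-0.88]],[91,[0.67,-0.74,-0.11],[0.33,0.18,-0.88]],[91,[0.67,-0.74,-0.11],[0.33,0.18,-0.88]],[91,[0.67,-0.74,-0.11],[0.33,0.18,-0.88]],[91,[0.67,-0.74,-0.11],[0.33,0.18,-0.88]],[91,[0.67,-0.74,-0.11],[0.33,0.18,-0.88]],[91,[0.67,-0.74,-0.11],[0.33,0.18,-0.88]],[91,[0.67,-0.74,-0.11],[0.33,0.18,-0.88]],[91,[0.67,-0.74,-0.11],[0.33,0.18,-0.88]],[91,[0.67,-0.74,-0.11],[0.33,0.18,-0.88]],[91,[0.67,-0.74,-0.11],[0.33,0.18,-0.88]],[91,[0.67,-0.74,-0.11],[0.33,0.18,-0.88]],[91,[0.67,-0.74,-0.11],[0.33,0.18,-0.88]],[91,[0.67,-0.74,-0.11],[0.33,0.18,-0.88]]])

```text
time_s: 1.77
ee_pos: [580.9, 148.9, 158.4]
ee_rot: [180.0, -28.2, 82.6]
force: [-0.1, 0.9, -0.2]
gripper_width: 91.0
gripper_force: 0.0
```

move_arm(motion=[[91,[0,0,0],[0,0,0]],[91,[0,0,0],[0,0,0]]])

```text
time_s: 1.93
ee_pos: [580.4, 148.9, 158.0]
ee_rot: [-180.0, -28.2, 82.7]
force: [-0.3, 0.3, -0.7]
gripper_width: 90.9
gripper_force: 0.0
```

```bash
python3 - <<'E'
from h import *
from workcell import *
import pickle
s=state();W=camera_info("wrist");cv2.imwrite("pics/w1.png",grab_frame("wrist"));pickle.dump(W,open("w1.pkl","wb"))
print(s["time_s"],s["ee_pos"],s["qpos"],np.array(s["force"]))
E
```

```text
1.9333 [580.42854736 148.92702015 158.03756732] [ -2.01017536  21.44950368  99.67446403  32.67558424  60.48147652
 -11.54093363] [-0.31763902  0.28523101 -0.71008747]
```

View pics/w1.png

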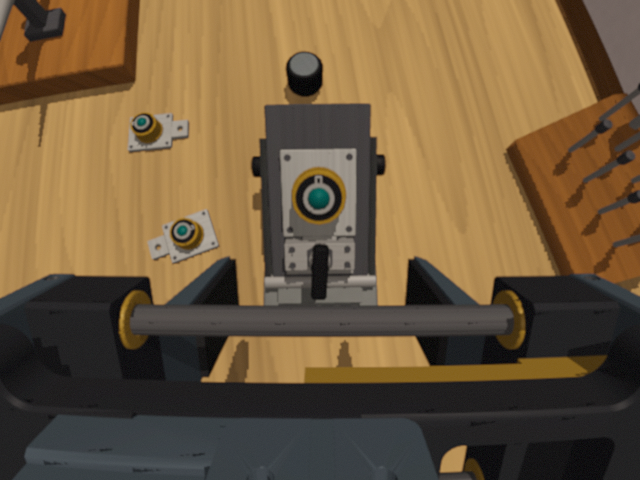

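The wrist view is square to the bed. It shows the plate with corners near (281,150), (356,150), (282,237) and (357,237), the pendant at (319,198), and the T-handle bar from (321,247) to (319,297). Both fingers clear the stand.

```bash
python3 - <<'E'
from h import *
from workcell import *
import pickle
W=pickle.load(open("w1.pkl","rb"));T=camera_info("top")
im=cv2.imread("pics/w1.png");hsv=cv2.cvtColor(im,cv2.COLOR_BGR2HSV)
roi=np.zeros(im.shape[:2],np.uint8);roi[130:310,250:390]=255
def st(m,name):
    n,l,s,c=cv2.connectedComponentsWithStats(m&roi); 
    i=1+np.argmax(s[1:,4]);print(name,s[i],c[i].round(1));return (l==i).astype(np.uint8)
g=((hsv[...,1]<40)&(hsv[...,2]>135)).astype(np.uint8)*255
pm=g&roi
for r in (155,165,225,232): x=np.where(pm[r])[0];print(r,x.min(),x.max())
for c in (290,300,340,350): x=np.where(pm[:,c])[0];x=x[x<250];print("col",c,x.min(),x.max(),np.split(x,np.where(np.diff(x)>1)[0]+1)[-1][[0,-1]])
br=((hsv[...,0]>12)&(hsv[...,0]<32)&(hsv[...,1]>150)).astype(np.uint8)*255;roi[250:]=0
b=st(br,"brass");roi[235:320]=255;roi[:235]=0
teal=((hsv[...,0]>75)&(hsv[...,0]<100)&(hsv[...,1]>100)).astype(np.uint8)*255;roi[:235,280:360]=255;st(teal,"teal")
roi[:]=0;roi[235:302,300:340]=255
d=(hsv[...,2]<45).astype(np.uint8)*255;h=st(d,"handle")
cn=max(cv2.findContours(h,0,2)[0],key=cv2.contourArea);print(cv2.minAreaRect(cn))
F=frame(82.7,28.1)
c=np.array([(281,150),(355.5,150),(282,237),(357,237)],np.float32).reshape(-1,1,2)
gray=cv2.cvtColor(im,cv2.COLOR_BGR2GRAY)
c2=cv2.cornerSubPix(gray,c.copy(),(4,4),(-1,-1),(3,50,.01))[:,0];print(c2.round(1))
M,t,K,dd=cam(W)
# plate top corners: image left=+y, up=+x
obj=np.array([[37.5,32,8],[37.5,-32,8],[-37.5,32,8],[-37.5,-32,8]],float)
ok,rv,tv=cv2.solvePnP(obj,c2.astype(float),K,dd,flags=cv2.SOLVEPNP_ITERATIVE)
Rw=M.T@cv2.Rodrigues(rv)[0];o=M.T@(tv.ravel()-t);print("PnP bed origin",o.round(1));print(Rw.round(3))
print("yaw",np.degrees(np.arctan2(Rw[1,0],Rw[0,0])),"slope",np.degrees(np.arcsin(Rw[2,0])),np.degrees(np.arccos(Rw[2,2])))
print("reproj",proj(W,(Rw@obj.T).T+o)-c2)
for nm,p in(("handle top",(-52,0,66)),("pendant",(0,0,41)),("rim",(0,0,32))):
    X=Rw@np.array(p)+o;print(nm,X.round(1),"W",proj(W,X).round(1),"T",proj(T,X).round(1),"S",proj(camera_info("scene"),X).round(1))
E
```

```text
155 281 355
165 282 355
225 284 354
232 285 354
col 290 150 245 [244 245]
col 300 150 249 [243 249]
col 340 149 249 [243 249]
col 350 149 245 [243 245]
brass [292 168  53  56 827] [318.  192.1]
teal [309 188  20  21 323] [318.4 198. ]
handle [311 245  18  55 823] [319.2 271.7]
((318.9299011230469, 272.0422668457031), (16.482980728149414, 54.39837646484375), 2.602562189102173)
[[280.  149.3]
 [355.4 148. ]
 [285.7 236.5]
 [353.2 235.4]]
PnP bed origin [590.  241.   57.6]
[[ 0.089 -0.981 -0.174]
 [ 0.88   0.16  -0.447]
 [ 0.466 -0.114  0.878]]
yaw 84.20917923844299 slope 27.76441206896171 28.652740901915465
reproj [[ 0.01405018  0.90063899]
 [-0.33018654  0.28005492]
 [-1.52489393 -1.38654869]
 [ 1.82555292  0.13631075]]
handle top [573.9 165.7  91.3] W [[310.1 273.1]] T [[266.8 242.9]] S [[324.3 283.6]]
pendant [582.9 222.7  93.6] W [[312.8 198.7]] T [[241.1 239.2]] S [[334.9 307.8]]
rim [584.5 226.7  85.7] W [[314.4 197.1]] T [[239.8 239.2]] S [[335.1 311.5]]
```

```bash
python3 - <<'E'
from h import *
from workcell import *
import pickle
from scipy.optimize import least_squares
W=pickle.load(open("w1.pkl","rb"));T=camera_info("top");S=camera_info("scene")
def teal(f,x0,x1,y0,y1):
    h=cv2.cvtColor(cv2.imread(f),cv2.COLOR_BGR2HSV);m=((h[...,0]>75)&(h[...,0]<100)&(h[...,1]>80));y,x=np.where(m[y0:y1,x0:x1]);return x.mean()+x0,y.mean()+y0
tt=teal("pics/top0.png",215,265,215,260);ts=teal("pics/scene0.png",310,360,290,330);print(tt,ts)
obj=np.array([[37.5,32,8],[37.5,-32,8],[-37.5,32,8],[-37.5,-32,8],[0,0,41],[-52,0,66]],float)
px=np.array([(280.7,149.2),(355.6,148.6),(285.3,236),(354,236),(318.4,198),(319.2,272)])
def f(v):
    P=(frame(v[3],28)@obj.T).T+v[:3]
    return np.r_[(proj(W,P)-px).ravel(),(proj(T,P[4:5])[0]-tt)*2,(proj(S,P[4:5])[0]-ts)*2]
r=least_squares(f,[590,241,58,83],loss="soft_l1");print(r.x.round(2),r.fun.round(1))
F=frame(r.x[3],28);print("bar centre",(F@[-52,0,59]+r.x[:3]).round(1),"n",F[:,2].round(3))
plan(state(),F@[-52,0,59+45]+r.x[:3],tool_for(F),6)
plan(state(),F@[-52,0,59-12]+r.x[:3],tool_for(F),6)
np.save("bed.npy",r.x)
E
```

```text
(np.float64(241.0), np.float64(235.62962962962962)) (np.float64(333.5), np.float64(309.0))
[589.67 241.88  56.42  83.31] [-0.2  0.2  0.3  0.1 -1.7 -0.9  0.7 -1.6  0.2  0.3  0.   0.4  0.3  3.3
 -1.2  0.2]
bar centre [581.1 168.8  84.1] n [-0.055 -0.466  0.883]
shift mm [ -1.3  -2.1 -34.6] rot deg [-0.16  0.01  0.52] rows 6 -> [-0.008 -0.014 -0.231] [-0.007  0.001  0.022]
shift mm [  1.9  24.5 -84.9] rot deg [-0.16  0.01  0.52] rows 6 -> [ 0.012  0.163 -0.566] [-0.007  0.001  0.022]
```

move_arm(motion=[[50,[0.01,0.12,-0.42],[0,0,0.016]],[50,[0.01,0.12,-0.42],[0,0,0.016]],[50,[0.01,0.12,-0.42],[0,0,0.016]],[50,[0.01,0.12,-0.42],[0,0,0.016]],[50,[0.01,0.12,-0.42],[0,0,0.016]],[50,[0.01,0.12,-0.42],[0,0,0.016]],[50,[0.01,0.12,-0.42],[0,0,0.016]],[50,[0.01,0.14,-0.45],[0,0,0.016]],[30,[0,0,0],[0,0,0]],[30,[0,0,0],[0,0,0]]], grip_force=40)

```text
time_s: 2.82
ee_pos: [581.9, 174.8, 73.3]
ee_rot: [-180.0, -28.2, 83.3]
force: [0.1, -1.0, 0.7]
gripper_width: 39.6
gripper_force: 0.0
```

```bash
python3 - <<'E'
from h import *
from workcell import *
b=np.load("bed.npy");F=frame(b[3],28);s=state();W=camera_info("wrist")
print(s["force"],s["gripper_width"],"tcp in bed",F.T@(s["ee_pos"]-b[:3]),s["time_s"])
cv2.imwrite("pics/w2.png",grab_frame("wrist")[150:450,120:520])
print("expected bar top",proj(W,(F@np.array([[-52,0,66],[-31,0,66],[-73,0,66]]).T).T+b[:3])-[120,150])
E
```

```text
[ 0.08955663 -1.04539534  0.69868836] 39.580726653336974 tcp in bed [-51.70444381  -0.11777255  46.63548469] 2.8167
expected bar top [[201.63029114 151.98118955]
 [201.66862186 110.90792945]
 [201.59448639 190.14390018]]
```

View pics/w2.png

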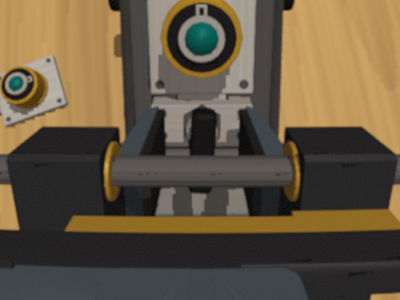

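The crop shows the bar at columns 190–215, rows 108–190, midway between the fingers and where I predicted it. Next I close on it.

move_arm(motion=[[0,[0,0,0],[0,0,0]],[0,[0,0,0],[0,0,0]],[0,[0,0,0],[0,0,0]],[0,[0,0,0],[0,0,0]],[0,[0,0,0],[0,0,0]],[0,[0,0,0],[0,0,0]],[0,[0,0,0],[0,0,0]],[0,[0,0,0],[0,0,0]]], grip_force=45)

```text
time_s: 3.53
ee_pos: [582.1, 174.4, 74.7]
ee_rot: [179.9, -28.2, 83.4]
force: [-3.3, -3.1, 5.5]
gripper_width: 11.6
gripper_force: 45.0
```

move_arm(motion=[[0,[-0.006,-0.047,0.088],[0,0,0]],[0,[-0.006,-0.047,0.088],[0,0,0]],[0,[-0.006,-0.047,0.088],[0,0,0]],[0,[-0.006,-0.047,0.088],[0,0,0]],[0,[-0.006,-0.047,0.088],[0,0,0]],[0,[0,0,0],[0,0,0]],[0,[0,0,0],[0,0,0]],[0,[0,0,0],[0,0,0]]])

```text
time_s: 4.2
ee_pos: [581.3, 169.5, 83.9]
ee_rot: [-180.0, -28.2, 83.3]
force: [1.8, 5.6, -9.5]
gripper_width: 12.0
gripper_force: 45.0
```

```bash
python3 - <<'E'
from h import *
from workcell import *
b=np.load("bed.npy");F=frame(b[3],28);s=state()
print(s["force"],"force bed",F.T@s["force"],s["gripper_width"],s["gripper_force"],"tcp in bed",F.T@(s["ee_pos"]-b[:3]),s["time_s"],s["qpos"])
E
```

```text
[ 1.75783645  5.58501649 -9.48904595] force bed [  0.62362174  -1.09554744 -11.07859481] 12.030154894802084 44.997135400772095 tcp in bed [-51.47485036  -0.08845675  58.5010701 ] 4.2 [ 5.19911050e-02  2.63693793e+01  1.04275854e+02  3.65455478e+01
  5.19634799e+01 -1.68745954e+01]
```

move_arm(motion=[[0,[-0.002,-0.019,0.036],[0,0,0]],[0,[0,0,0],[0,0,0]],[0,[0,0,0],[0.055,0.466,-0.883]],[0,[0,0,0],[0.055,0.466,-0.883]],[0,[0,0,0],[0.055,0.466,-0.883]],[0,[0,0,0],[0.055,0.466,-0.883]],[0,[0,0,0],[0.055,0.466,-0.883]]])

```text
time_s: 4.78
ee_pos: [581.2, 169.0, 84.7]
ee_rot: [-169.6, -26.3, 60.6]
force: [2.9, 6.9, -9.7]
gripper_width: 11.6
gripper_force: 45.0
```

```bash
python3 - <<'E'
from h import *
from workcell import *
b=np.load("bed.npy");F=frame(b[3],28);s=state()
print("force bed",F.T@s["force"],F.T@s["torque"],s["gripper_width"],s["ee_rot"],"tcp in bed",F.T@(s["ee_pos"]-b[:3]),s["time_s"],s["qpos"])
E
```

```text
force bed [  1.80957611  -2.04759505 -11.91767817] [-0.21256824  0.06174589  0.01403716] 11.632750523505287 [-169.55828062  -26.28604908   60.61498828] tcp in bed [-51.51844343  -0.1045798   59.39461841] 4.7833 [2.71216006e-02 2.62843926e+01 1.04270353e+02 3.64767704e+01
 5.19871074e+01 3.39134497e+00]
```

move_arm(motion=[[0,[0,0,0],[0.055,0.466,-0.883]],[0,[0,0,0],[0.055,0.466,-0.883]],[0,[0,0,0],[0.055,0.466,-0.883]],[0,[0,0,0],[0.055,0.466,-0.883]],[0,[0,0,0],[0.055,0.466,-0.883]],[0,[0,0,0],[0.055,0.466,-0.883]],[0,[0,0,0],[0.055,0.466,-0.883]],[0,[0,0,0],[0.055,0.466,-0.883]],[0,[0,0,0],[0.055,0.466,-0.883]],[0,[0,0,0],[0.055,0.466,-0.883]],[0,[0,0,0],[0.055,0.466,-0.883]],[0,[0,0,0],[0.055,0.466,-0.883]],[0,[0,0,0],[0.055,0.466,-0.883]],[0,[0,0,0],[0.055,0.466,-0.883]],[0,[0,0,0],[0.055,0.466,-0.883]],[0,[0,0,0],[0.055,0.466,-0.883]],[0,[0,0,0],[0.055,0.466,-0.883]],[0,[0,0,0],[0,0,0]]])

```text
time_s: 6.28
ee_pos: [581.1, 169.0, 84.6]
ee_rot: [-152.1, -0.9, -5.1]
force: [2.1, 8.1, -10.3]
gripper_width: 12.0
gripper_force: 45.0
```

```bash
python3 - <<'E'
from h import *
from workcell import *
b=np.load("bed.npy");F=frame(b[3],28);s=state()
print("force bed",F.T@s["force"],F.T@s["torque"],s["gripper_width"],s["ee_rot"],"tcp in bed",F.T@(s["ee_pos"]-b[:3]),s["time_s"],s["qpos"])
E
```

```text
force bed [  2.45905621  -1.09988314 -13.02946235] [-0.1410008   0.01240353 -0.05964124] 11.96365896174537 [-152.06961564   -0.94058665   -5.11722233] tcp in bed [-5.15050655e+01  3.07920788e-02  5.93537449e+01] 6.2833 [  0.14051939  26.22869518 104.27455585  36.24412282  51.87510408
  71.59003514]
```

move_arm(motion=[[0,[0.003,0.023,-0.044],[0,0,0]],[0,[0.003,0.023,-0.044],[0,0,0]],[0,[0,0,0],[0,0,0]],[20,[0,0,0],[0,0,0]],[30,[0,0,0],[0,0,0]],[36,[0,0,0],[0,0,0]],[36,[0,0,0],[0,0,0]],[36,[-0.03,-0.23,0.44],[0,0,0]],[36,[-0.04,-0.37,0.7],[0,0,0]],[36,[-0.04,-0.37,0.7],[0,0,0]],[36,[-0.04,-0.37,0.7],[0,0,0]],[36,[0,0,0],[0,0,0]]])

```text
time_s: 7.28
ee_pos: [580.5, 134.2, 151.9]
ee_rot: [-152.1, -1.6, -5.1]
force: [0.7, -0.1, 0.3]
gripper_width: 35.7
gripper_force: 0.0
```

```bash
python3 - <<'E'
from h import *
from workcell import *
b=np.load("bed.npy");F=frame(b[3],28);s=state();W=camera_info("wrist");im=grab_frame("wrist");S=camera_info("scene")
sc=grab_frame("scene")[255:345,280:400]
print("tcp in bed",F.T@(s["ee_pos"]-b[:3]),s["time_s"],s["gripper_width"])
cv2.imwrite("pics/v3.png",np.hstack([im[:,:],cv2.resize(sc,(640,480),interpolation=3)])[:,:]) 
cv2.imwrite("pics/v3.png",np.hstack([cv2.resize(im,(400,300)),cv2.resize(sc,(400,300),interpolation=3)]))
for z in (59,69): print(z,(proj(S,(F@np.array([[-52,21,z],[-52,-21,z]]).T).T+b[:3])-[280,255])*300/90)
E
```

```text
tcp in bed [-50.51642328  -3.40444721 135.05390352] 7.2833 35.65213140399142
59 [[171.4237255   98.02684454]
 [107.87531597 121.91806811]]
69 [[168.81220631  85.0925956 ]
 [104.92670119 108.99810968]]
```

View pics/v3.png

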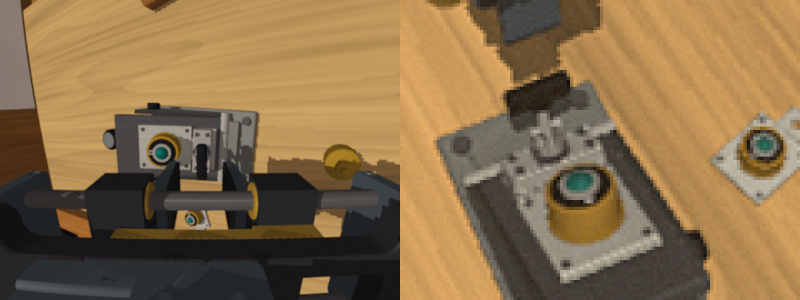

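The right-hand crop shows the bar lying across the slope from (505,105) to (572,80), raised to about z = 69, so the plunger is latched. The carrier is still home.

```bash
python3 - <<'E'
from h import *
from workcell import *
b=np.load("bed.npy");F=frame(b[3],28)
plan(state(),F@[0,0,100]+b[:3],tool_for(F),22)
print("down 89:",-89*F[:,2]/25)
E
```

```text
shift mm [ 5.8 60.  -3.7] rot deg [ -4.98 -40.7   77.81] rows 22 -> [ 0.011  0.109 -0.007] [-0.057 -0.463  0.884]
down 89: [ 0.19461194  1.65994958 -3.14329343]
```

move_arm(motion=[[80,[0.01,0.11,0],[-0.057,-0.463,0.884]],[80,[0.01,0.11,0],[-0.057,-0.463,0.884]],[80,[0.01,0.11,0],[-0.057,-0.463,0.884]],[80,[0.01,0.11,0],[-0.057,-0.463,0.884]],[80,[0.01,0.11,0],[-0.057,-0.463,0.884]],[80,[0.01,0.11,0],[-0.057,-0.463,0.884]],[80,[0.01,0.11,0],[-0.057,-0.463,0.884]],[80,[0.01,0.11,0],[-0.057,-0.463,0.884]],[80,[0.01,0.11,0],[-0.057,-0.463,0.884]],[80,[0.01,0.11,0],[-0.057,-0.463,0.884]],[80,[0.01,0.11,0],[-0.057,-0.463,0.884]],[80,[0.01,0.11,0],[-0.057,-0.463,0.884]],[80,[0.01,0.11,0],[-0.057,-0.463,0.884]],[80,[0.01,0.11,0],[-0.057,-0.463,0.884]],[80,[0.01,0.11,0],[-0.057,-0.463,0.884]],[80,[0.01,0.11,0],[-0.057,-0.463,0.884]],[80,[0.01,0.11,-0.02],[-0.057,-0.463,0.884]],[80,[0.01,0.11,-0.02],[-0.057,-0.463,0.884]],[80,[0.01,0.11,-0.02],[-0.057,-0.463,0.884]],[80,[0.01,0.11,-0.02],[-0.057,-0.463,0.884]]])

```text
time_s: 9.05
ee_pos: [582.0, 191.3, 144.0]
ee_rot: [-175.8, -27.6, 74.5]
force: [-0.5, 0.5, -0.2]
gripper_width: 80.3
gripper_force: 0.0
```

move_arm(motion=[[80,[0.01,0.1,-0.02],[-0.057,-0.463,0.884]],[80,[0.01,0.1,-0.02],[-0.057,-0.463,0.884]],[80,[0,0,0],[0,0,0]]])

```text
time_s: 9.3
ee_pos: [582.4, 196.5, 143.0]
ee_rot: [-179.9, -27.8, 83.4]
force: [0.0, -0.1, -0.1]
gripper_width: 80.1
gripper_force: 0.0
```

```bash
python3 - <<'E'
from h import *
from workcell import *
b=np.load("bed.npy");F=frame(b[3],28);s=state()
W=camera_info("wrist");im=grab_frame("wrist");h=cv2.cvtColor(im,cv2.COLOR_BGR2HSV)
m=((h[...,0]>75)&(h[...,0]<100)&(h[...,1]>100)&(h[...,2]>60)).astype(np.uint8);n,l,st,c=cv2.connectedComponentsWithStats(m)
i=1+np.argmax(st[1:,4]);print(st[i],c[i],"pred",proj(W,F@[0,0,41]+b[:3]))
q=onplane(W,c[i],F@[0,0,41]+b[:3],F[:,2]);print("pendant in bed",F.T@(q-b[:3]))
print("tcp in bed",F.T@(s["ee_pos"]-b[:3]))
plan(s,F@[0,0,11]+b[:3],tool_for(F),8);print(s["time_s"])
E
```

```text
[313 244  23  20 355] [324.3971831  253.37746479] pred [[324.55923024 254.31378571]]
pendant in bed [ 0.68854344  0.11633696 41.        ]
tcp in bed [ 0.12276072  1.90237845 98.00376346]
shift mm [  6.6  40.2 -76.9] rot deg [ 0.14 -0.11 -0.09] rows 8 -> [ 0.033  0.201 -0.384] [ 0.004 -0.003 -0.003]
9.3
```

move_arm(motion=[[80,[0.033,0.2,-0.38],[0,0,0]],[80,[0.033,0.2,-0.38],[0,0,0]],[80,[0.033,0.2,-0.38],[0,0,0]],[80,[0.033,0.2,-0.38],[0,0,0]],[80,[0.033,0.2,-0.38],[0,0,0]],[80,[0.033,0.2,-0.38],[0,0,0]],[70,[0.033,0.2,-0.38],[0,0,0]],[60,[0.033,0.2,-0.38],[0,0,0]],[55,[0,0,0],[0,0,0]],[50,[0,0,0],[0,0,0]],[30,[0,0,0],[0,0,0]],[30,[0,0,0],[0,0,0]],[30,[0,0,0],[0,0,0]],[30,[0,0,0],[0,0,0]],[30,[0,0,0],[0,0,0]],[30,[0,0,0],[0,0,0]]], grip_force=30)

```text
time_s: 10.68
ee_pos: [589.5, 235.6, 68.0]
ee_rot: [-180.0, -27.8, 83.3]
force: [-0.6, -0.4, -7.5]
gripper_width: 63.5
gripper_force: 30.0
```

```bash
python3 - <<'E'
from h import *
from workcell import *
b=np.load("bed.npy");F=frame(b[3],28);s=state()
print("force bed",F.T@s["force"],"tcp in bed",F.T@(s["ee_pos"]-b[:3]),F[:,0]/25)
E
```

```text
force bed [-3.93699198  0.59447865 -6.36554535] tcp in bed [-0.14636627 -0.58859632 13.14256888] [0.00411249 0.03507765 0.01877886]
```

The jaws stopped at 63.5 mm, which is the 64 mm plate rather than the cup, so the bed is about 6 mm higher than I fitted. I'll open, rise 8 mm and close again.

move_arm(motion=[[80,[0,0,0],[0,0,0]],[80,[0,0,0],[0,0,0]],[80,[0,0,0],[0,0,0]],[80,[-0.01,-0.075,0.141],[0,0,0]],[80,[-0.01,-0.075,0.141],[0,0,0]],[60,[0,0,0],[0,0,0]],[55,[0,0,0],[0,0,0]],[50,[0,0,0],[0,0,0]],[30,[0,0,0],[0,0,0]],[30,[0,0,0],[0,0,0]],[30,[0,0,0],[0,0,0]],[30,[0,0,0],[0,0,0]],[30,[0,0,0],[0,0,0]],[30,[0,0,0],[0,0,0]],[30,[0,0,0],[0,0,0]]])

```text
time_s: 11.93
ee_pos: [589.3, 232.2, 75.4]
ee_rot: [-180.0, -27.9, 83.3]
force: [-1.2, 1.1, 0.1]
gripper_width: 43.1
gripper_force: 30.0
```

```bash
python3 - <<'E'
from h import *
from workcell import *
b=np.load("bed.npy");F=frame(b[3],28);s=state()
print("force bed",F.T@s["force"],"tcp in bed",F.T@(s["ee_pos"]-b[:3]),s["gripper_width"],s["gripper_force"])
im=grab_frame("wrist");cv2.imwrite("pics/w4.png",im)
E
```

```text
force bed [ 0.93086132  1.34039206 -0.34453226] tcp in bed [ 0.37095493 -0.78096959 21.24723925] 43.13243773369497 29.99985247850418
```

View pics/w4.png

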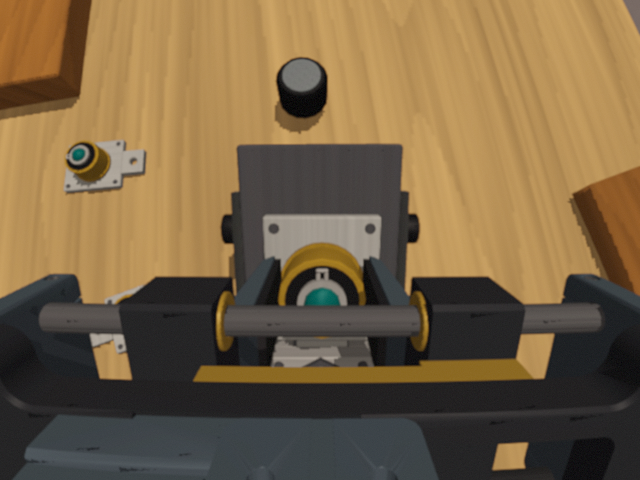

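The wrist view shows the cup at about (322,290) held between both fingers, with the plate flat on the bed. Next I draw it up the slope.

move_arm(motion=[[30,[-0.001,-0.013,0.025],[0,0,0]],[30,[0.016,0.14,0.075],[0,0,0]],[30,[0.016,0.14,0.075],[0,0,0]],[30,[0.016,0.14,0.075],[0,0,0]],[30,[0.016,0.14,0.075],[0,0,0]],[30,[0.016,0.14,0.075],[0,0,0]],[30,[0.016,0.14,0.075],[0,0,0]],[30,[0.016,0.14,0.075],[0,0,0]],[30,[0.016,0.14,0.075],[0,0,0]],[30,[0.016,0.14,0.075],[0,0,0]],[30,[0,0,0],[0,0,0]]], grip_force=40)

```text
time_s: 12.9
ee_pos: [593.3, 264.1, 93.5]
ee_rot: [179.9, -27.9, 83.4]
force: [-0.0, -0.7, -3.7]
gripper_width: 43.2
gripper_force: 40.0
```

```bash
python3 - <<'E'
from h import *
from workcell import *
b=np.load("bed.npy");F=frame(b[3],28);s=state()
print("force bed",F.T@s["force"],"tcp in bed",F.T@(s["ee_pos"]-b[:3]),s["gripper_width"],s["gripper_force"])
# rest corners from top and scene crops
T=camera_info("top");S=camera_info("scene")
def cr(im,p,x0,y0,sx,sy): return (x0+p[0]*sx,y0+p[1]*sy)
tb=lambda x,y:(385+(x-400)*80/400,190+y*70/300)
sd=lambda x,y:(200+(x-400)*70/400,150+(y-300)*70/300)
# high end far(+x), high end near, lip far, lip near
for n,p,q in (("lipfar",tb(722,88),sd(457,405)),("lipnear",tb(735,212),sd(603,353)),("highfar",tb(488,78),None),("highnear",tb(502,207),None)):
    if q: print(n,tri([(T,p),(S,q)]))
    else: print(n,onz(T,p,81))
E
```

```text
force bed [-2.32757445 -0.054944   -2.99284323] tcp in bed [37.26281424 -1.06753456 22.23684269] 43.161206517843794 39.99805748462677
lipfar (array([ 653.4946475 , -266.54754844,   18.2925276 ]), [np.float64(4.492264900740522), np.float64(4.492264900740432)])
lipnear (array([ 582.50452544, -267.71203357,   21.41988994]), [np.float64(3.9002924457691095), np.float64(3.900292445769027)])
highfar [ 650.35509631 -144.12087372   81.        ]
highnear [ 580.33473883 -147.03811473   81.        ]
```

```bash
python3 - <<'E'
from h import *
from workcell import *
F=frame(91.5,24);s=state();s["ee_pos"]=s["ee_pos"]+[0,0,110]
plan(s,[615,-355,150],tool_for(F),34)
E
```

```text
shift mm [  21.7 -619.1  -53.5] rot deg [-3.9   0.26  8.18] rows 34 -> [ 0.025 -0.728 -0.063] [-0.029  0.002  0.06 ]
```

move_arm(motion=[[30,[-0.01,-0.1,0.4],[0,0,0]],[30,[0,0,0.8],[0,0,0]],[30,[0,0,0.8],[0,0,0]],[30,[0,0,0.8],[0,0,0]],[30,[0,0,0.8],[0,0,0]],[30,[0,0,0.8],[0,0,0]],[30,[0,0,0],[0,0,0]]])

```text
time_s: 13.48
ee_pos: [595.2, 261.0, 208.5]
ee_rot: [179.4, -28.1, 83.5]
force: [0.6, -0.3, -2.7]
gripper_width: 43.2
gripper_force: 40.0
```

move_arm(motion=[[30,[0.025,-0.72,0],[-0.029,0,0.06]],[30,[0.025,-0.72,0],[-0.029,0,0.06]],[30,[0.025,-0.72,0],[-0.029,0,0.06]],[30,[0.025,-0.72,0],[-0.029,0,0.06]],[30,[0.025,-0.72,0],[-0.029,0,0.06]],[30,[0.025,-0.72,0],[-0.029,0,0.06]],[30,[0.025,-0.72,0],[-0.029,0,0.06]],[30,[0.025,-0.72,0],[-0.029,0,0.06]],[30,[0.025,-0.72,0],[-0.029,0,0.06]],[30,[0.025,-0.72,0],[-0.029,0,0.06]],[30,[0.025,-0.72,0],[-0.029,0,0.06]],[30,[0.025,-0.72,0],[-0.029,0,0.06]],[30,[0.025,-0.72,0],[-0.029,0,0.06]],[30,[0.025,-0.72,0],[-0.029,0,0.06]],[30,[0.025,-0.72,0],[-0.029,0,0.06]],[30,[0.025,-0.72,0],[-0.029,0,0.06]],[30,[0.025,-0.72,0],[-0.029,0,0.06]],[30,[0.025,-0.72,0],[-0.029,0,0.06]],[30,[0.025,-0.72,0],[-0.029,0,0.06]],[30,[0.025,-0.72,0],[-0.029,0,0.06]]])

```text
time_s: 15.15
ee_pos: [605.0, -100.5, 202.3]
ee_rot: [179.8, -25.6, 88.2]
force: [0.2, 0.3, -4.5]
gripper_width: 43.1
gripper_force: 40.0
```

move_arm(motion=[[30,[0.02,-0.73,0],[-0.029,0,0.06]],[30,[0.02,-0.73,0],[-0.029,0,0.06]],[30,[0.02,-0.73,0],[-0.029,0,0.06]],[30,[0.02,-0.73,0],[-0.029,0,0.06]],[30,[0.02,-0.73,-0.2],[-0.029,0,0.06]],[30,[0.02,-0.73,-0.2],[-0.029,0,0.06]],[30,[0.02,-0.73,-0.2],[-0.029,0,0.06]],[30,[0.02,-0.73,-0.2],[-0.029,0,0.06]],[30,[0.02,-0.73,-0.2],[-0.029,0,0.06]],[30,[0.02,-0.73,-0.2],[-0.029,0,0.06]],[30,[0.02,-0.73,-0.2],[-0.029,0,0.06]],[30,[0.02,-0.73,-0.2],[-0.029,0,0.06]],[30,[0.02,-0.73,-0.2],[-0.029,0,0.06]],[30,[0.02,-0.73,-0.2],[-0.029,0,0.06]],[30,[0,0,0],[0,0,0]],[30,[0,0,0],[0,0,0]],[30,[0,0,0],[0,0,0]]])

```text
time_s: 16.57
ee_pos: [612.3, -354.7, 152.6]
ee_rot: [179.8, -24.0, 91.5]
force: [-0.1, 0.3, -3.8]
gripper_width: 42.6
gripper_force: 40.0
```

```bash
python3 - <<'E'
from h import *
from workcell import *
import pickle
s=state();W=camera_info("wrist");im=grab_frame("wrist");cv2.imwrite("pics/w5.png",im);pickle.dump(W,open("w5.pkl","wb"))
print(s["time_s"],s["ee_pos"],s["ee_rot"],s["gripper_width"])
E
```

```text
16.5667 [ 612.33073155 -354.72452289  152.56257073] [179.78334178 -24.00741464  91.54044713] 42.636114660775284
```

View pics/w5.png

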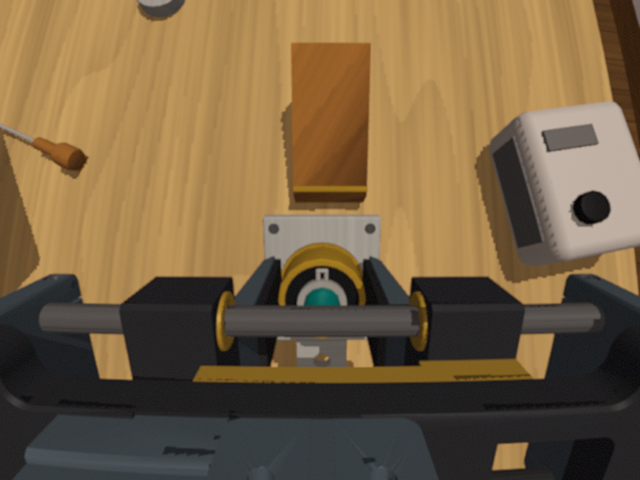

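The wrist view shows the rest face with top corners at (291,43) and (370,43) and the lip at rows 186–193, columns 295–366. The held plate's front edge is at row 215, columns 264–381, square to the tool.

```bash
python3 - <<'E'
from h import *
from workcell import *
import pickle
from scipy.optimize import least_squares
W=pickle.load(open("w5.pkl","rb"));s=state();im=cv2.imread("pics/w5.png");h=cv2.cvtColor(im,cv2.COLOR_BGR2HSV)
g=(h[...,1]<60)&(h[...,2]>120)
for r in (218,222,227): x=np.where(g[r,255:392])[0]+255;print("plate",r,x.min(),x.max())
for c in (280,320,365): print("col",c,np.where(g[200:240,c])[0][:1]+200)
rim=cv2.Canny(cv2.cvtColor(im,6),40,110)
for r in (60,100,150,180): print("rest edges",r,np.where(rim[r,275:390])[0]+275)
for c in (310,330,350): print("rest rows",c,np.where(rim[30:210,c])[0]+30)
Rt=R.from_euler("xyz",s["ee_rot"],degrees=True).as_matrix();tcp=s["ee_pos"]
for d in (-4,-2,0,2,4,6,8): # plane d mm beyond TCP = plate top
    P=[Rt.T@(onplane(W,p,tcp+Rt[:,2]*d,Rt[:,2])-tcp) for p in((264,215.5),(381,215.5))];print(d,"width",np.linalg.norm(P[0]-P[1]).round(1),P[0][:2].round(1),P[1][:2].round(1))
obj=np.array([[125,35,0],[125,-35,0],[0,35,6],[0,-35,6]],float);px=np.array([(291.5,43),(370.5,43),(294.5,186),(366.5,186)])
f=lambda v:(proj(W,(frame(v[3],24)@obj.T).T+v[:3])-px).ravel()
r=least_squares(f,[615,-262,30,91.5]);print(r.x.round(2),r.fun.round(1))
f2=lambda v:f([v[0],v[1],30.2,v[2]]);r2=least_squares(f2,[615,-262,91.5]);print(r2.x.round(2),r2.fun.round(1))
E
```

```text
plate 218 264 379
plate 222 264 380
plate 227 264 379
col 280 [215]
col 320 [215]
col 365 [215]
rest edges 60 [291 370]
rest edges 100 [291 369]
rest edges 150 [285 367]
rest edges 180 [287 366]
rest rows 310 [ 42 186 191 202]
rest rows 330 [ 42 185 192 202 208]
rest rows 350 [ 42 185 191 202]
-4 width 58.3 [ 39.1 -29. ] [39.1 29.3]
-2 width 59.0 [ 38.7 -29.4] [38.7 29.7]
0 width 59.8 [ 38.3 -29.7] [38.3 30. ]
2 width 60.5 [ 37.9 -30.1] [37.9 30.4]
4 width 61.2 [ 37.5 -30.4] [37.5 30.7]
6 width 61.9 [ 37.1 -30.8] [37.1 31.1]
8 width 62.6 [ 36.8 -31.1] [36.8 31.5]
[ 618.63 -255.96   25.8    91.64] [-0.2  0.2  0.1  0.5 -1.2 -0.3  1.2 -0.4]
[ 618.55 -258.43   91.65] [-0.8 -0.9  0.8 -0.7 -1.7  0.7  1.8  0.7]
```

```bash
cat > rest.py <<'E'
from h import *
from workcell import *
o=np.array([618.5,-257,30.2]);F=frame(91.65,24)
def show():
    s=state();print("tcp in rest",(F.T@(s["ee_pos"]-o)).round(2),"force rest",(F.T@s["force"]).round(1),"torque",(F.T@s["torque"]).round(2),"w",s["gripper_width"],s["time_s"]);return s
E
python3 - <<'E'
from rest import *
s=show();plan(s,o+F@[69,0,32],tool_for(F),12);print(F[:,2]/25*5,F[:,0]/25*5)
E
```

```text
tcp in rest [-38.78   8.83 151.7 ] force rest [-0.6  0.1 -3.1] torque [ 0.08  0.63 -0.03] w 42.99448893852593 16.6167
shift mm [  4.6 147.3 -65.5] rot deg [0.02 0.22 0.16] rows 12 -> [ 0.015  0.491 -0.218] [0.    0.005 0.003]
[ 0.00234231 -0.0813136   0.18270909] [-0.00526092  0.18263333  0.08134733]
```

move_arm(motion=[[30,[0.015,0.5,-0.1],[0,0.005,0.003]],[30,[0.015,0.5,-0.1],[0,0.005,0.003]],[30,[0.015,0.5,-0.1],[0,0.005,0.003]],[30,[0.015,0.5,-0.1],[0,0.005,0.003]],[30,[0.015,0.5,-0.1],[0,0.005,0.003]],[30,[0.015,0.5,-0.1],[0,0.005,0.003]],[30,[0.015,0.5,-0.2],[0,0.005,0.003]],[30,[0.015,0.5,-0.25],[0,0.005,0.003]],[30,[0.015,0.5,-0.35],[0,0.005,0.003]],[30,[0.015,0.5,-0.4],[0,0.005,0.003]],[30,[0.015,0.5,-0.45],[0,0.005,0.003]],[30,[0.015,0.4,-0.45],[0,0.005,0.003]],[30,[0,0,0],[0,0,0]],[30,[0,0,0],[0,0,0]]])

```text
time_s: 17.78
ee_pos: [616.6, -206.3, 85.4]
ee_rot: [-179.9, -24.0, 91.6]
force: [0.1, -0.2, -3.8]
gripper_width: 43.2
gripper_force: 40.0
```

```bash
python3 - <<'E'
from rest import *
s=show();plan(s,o+F@[69,0,18],tool_for(F),4)
E
```

```text
tcp in rest [68.82  0.4  29.77] force rest [-1.7 -0.1 -3.4] torque [0.   0.62 0.05] w 43.15640314196339 17.7833
shift mm [  0.3   5.  -10.7] rot deg [ 0.04 -0.07 -0.03] rows 4 -> [ 0.003  0.05  -0.107] [ 0.003 -0.005 -0.002]
```

move_arm(motion=[[30,[0,0.05,-0.107],[0,0,0]],[30,[0,0.05,-0.107],[0,0,0]],[30,[0,0.05,-0.107],[0,0,0]],[30,[0,0.05,-0.107],[0,0,0]],[30,[0,0,0],[0,0,0]],[30,[0,0,0],[0,0,0]]])

```text
time_s: 18.28
ee_pos: [616.7, -202.3, 74.6]
ee_rot: [-180.0, -24.0, 91.6]
force: [0.1, -0.3, -4.4]
gripper_width: 43.0
gripper_force: 40.0
```

```bash
python3 - <<'E'
from rest import *
show()
E
```

```text
tcp in rest [68.04  0.19 18.32] force rest [-2.1 -0.1 -3.9] torque [ 0.07  0.59 -0.02] w 43.04632274737738 18.2833
```

move_arm(motion=[[30,[0,0.033,-0.073],[0,0,0]],[30,[0,0,0],[0,0,0]],[30,[0,0,0],[0,0,0]]])

```text
time_s: 18.53
ee_pos: [616.8, -201.4, 72.9]
ee_rot: [-180.0, -23.9, 91.6]
force: [0.2, 0.8, -4.3]
gripper_width: 43.1
gripper_force: 40.0
```

```bash
python3 - <<'E'
from rest import *
show()
E
```

```text
tcp in rest [68.19  0.07 16.4 ] force rest [-1.  -0.2 -4.3] torque [0.05 0.57 0.02] w 43.11186713902932 18.5333
```

No contact yet. I'll go down in 1 mm steps.

move_arm(motion=[[30,[0,0.016,-0.037],[0,0,0]],[30,[0,0,0],[0,0,0]],[30,[0,0,0],[0,0,0]]])

```text
time_s: 18.78
ee_pos: [616.9, -201.0, 72.0]
ee_rot: [-180.0, -23.9, 91.6]
force: [-0.3, 0.3, -3.3]
gripper_width: 43.0
gripper_force: 40.0
```

move_arm(motion=[[30,[0,0.016,-0.037],[0,0,0]],[30,[0,0,0],[0,0,0]],[30,[0,0,0],[0,0,0]]])

```text
time_s: 19.03
ee_pos: [616.9, -200.9, 71.9]
ee_rot: [180.0, -23.9, 91.6]
force: [-1.8, -2.0, 2.0]
gripper_width: 42.9
gripper_force: 40.0
```

move_arm(motion=[[30,[0,0.016,-0.037],[0,0,0]],[30,[0,0,0],[0,0,0]],[30,[0,0,0],[0,0,0]]])

```text
time_s: 19.28
ee_pos: [616.9, -200.9, 71.8]
ee_rot: [180.0, -23.9, 91.6]
force: [-3.6, -3.1, 6.3]
gripper_width: 43.7
gripper_force: 40.0
```

```bash
python3 - <<'E'
from rest import *
show()
E
```

```text
tcp in rest [6.817e+01 1.000e-02 1.524e+01] force rest [-0.2  3.7  7. ] torque [ 0.55  0.39 -0.09] w 43.698894901728345 19.2833
```

move_arm(motion=[[44,[0,0,0],[0,0,0]],[46,[0,0,0],[0,0,0]],[50,[0,0,0],[0,0,0]],[58,[0,0,0],[0,0,0]],[62,[0,0,0],[0,0,0]],[62,[0,0,0],[0,0,0]]])

```text
time_s: 19.78
ee_pos: [616.9, -199.9, 69.9]
ee_rot: [-180.0, -24.0, 91.6]
force: [-0.7, -0.4, -0.2]
gripper_width: 61.8
gripper_force: 0.0
```

move_arm(motion=[[62,[0,-0.08,0.18],[0,0,0]],[62,[0,-0.16,0.37],[0,0,0]],[62,[0,-0.32,0.73],[0,0,0]],[62,[0,-0.32,0.73],[0,0,0]],[62,[0,-0.32,0.73],[0,0,0]],[62,[0,-0.32,0.73],[0,0,0]],[62,[0,-0.32,0.73],[0,0,0]],[62,[0,0,0],[0,0,0]]])

```text
time_s: 20.45
ee_pos: [618.6, -248.8, 180.0]
ee_rot: [179.5, -23.7, 91.7]
force: [-0.1, 0.8, 0.6]
gripper_width: 62.2
gripper_force: 0.0
```

```bash
python3 - <<'E'
from rest import *
s=show();W=camera_info("wrist");im=grab_frame("wrist");sc=grab_frame("scene")
a=sc[140:230,190:310];c=sc[255:345,280:400]
f=lambda i,w,h:cv2.resize(i,(w,h),interpolation=3)
cv2.imwrite("pics/v6.png",np.vstack([f(im[100:400,120:520],800,600)[:300] if 0 else np.hstack([f(im,400,300),f(a,400,300)]),np.hstack([f(c,400,300),f(im[130:355,170:470],400,300)])]))
P=[(65,0,41),(102.5,32,8),(102.5,-32,8),(125,35,0),(125,-35,0)]
print(proj(W,(F@np.array(P,float).T).T+o).round(0))
E
```

```text
tcp in rest [ 68.37  -0.37 133.49] force rest [0.9 0.1 0.2] torque [-0.01  0.29  0.03] w 62.16558768491222 20.45
[[320. 245.]
 [283. 193.]
 [357. 193.]
 [280. 166.]
 [360. 166.]]
```

View pics/v6.png

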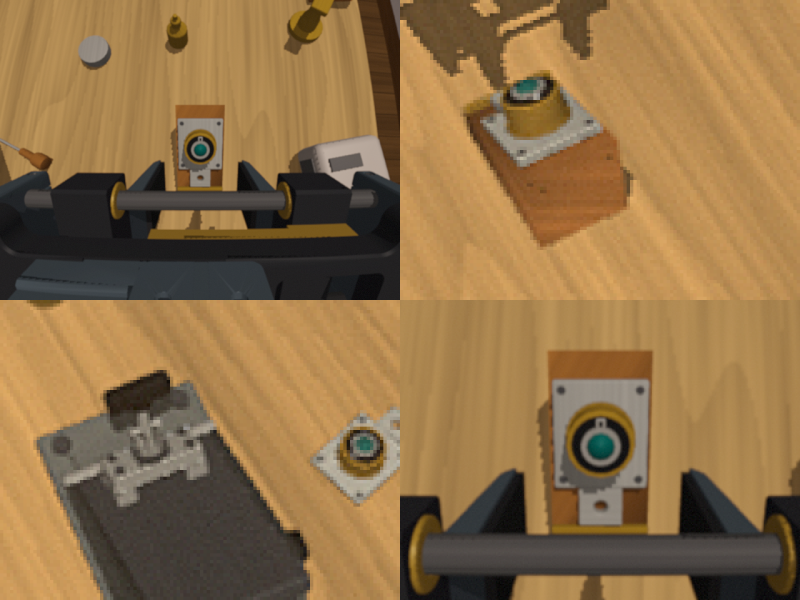

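The carrier lies flat, centred and square on the rest with the tongue end just inside the lip. The lip is visible across its full width at rows 525–533. The stand is empty and the T-handle is still raised and turned across.

```bash
python3 -c "
from workcell import *
print(job_done())"
```

```text
the job is handed in; nothing more can be done
None
```

I handed the job in after about 20 s of robot time: the plunger is latched open and the carrier lies flat, centred and square on the rest with its tongue at the lip, as the last pictures show, but `job_done()` gave no verdict.

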